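Nest the parts cups and snap the case shut

TASK

Pack the two grey parts cups away: stand the large cup upright in the open black case with the small cup nested upright inside it, then lower the case's lid under control, never letting it drop or slam, and press it down until its catch snaps and it stays fully shut. Leave the battery, the mug and the screwdriver where they are.

Things in the scene. Friction and masses are not known exactly. Their poses are not given: they have to be found in the camera images.
- case: open black plastic box fixed on the desk, 150 (x) x 180 (y) x 105 mm high outside, walls and floor 6 mm thick (room inside 138 x 168 mm, floor 6 mm above the desk). Origin: centre of its underside; x points to the hinge side, away from the robot, z up. A grooved block stands out from its front (see groove)
- groove (a point): on the case's front, at (-115, 0, 104) mm in its frame: middle of the mouth of an 18 mm wide groove along y in a solid block (76 mm wide in y, sticking out 57 mm from the front wall, top at 104 mm). When the lid is shut its bar lies sunk in the groove, flush with the block's top: fingers pinching the bar meet the block before, so let go first and push the lid itself
- catch_roller (a point): middle of the spring catch inside the case's front wall, at (-59, 0, 94) mm in its frame: a free-turning steel roller along y, 12 mm thick, 52 mm long, pushed towards -x by the lid's bead as it passes. It is not to be handled
- lid (a joint): angle, rad: 0 shut, 1.57 upright, 1.95 its stop (leaning away). Black plate 150x180x8 mm, 0.35 kg. Friction hinge: stays put above about 1.1 rad, falls if let go lower (closing faster than 3 rad/s above 0.15 rad is a slam). At about 0.14 rad its bead rests on the spring catch; let go there it stays ajar. Then about 10 N down on lid_press push it past the catch, which pulls it to 0 and holds it
- lid_hinge (a point): middle of the hinge line, at (75, 0, 105) mm in the case's frame; its axes turn with the lid, at angle 0 parallel to the case's. The plate runs from here 150 mm along its -x, underside at z = 0, top face at z = 8 mm
- lid_bar (a point): middle of the lid's handle, at (-190, 0, -8) mm in lid_hinge's frame: a round steel bar 12 mm thick, 100 mm long along y, about 40 mm off the lid's front edge, held by arms at its ends. Pinch it from above (one finger on its lid side); it turns between the pads as the lid swings. At 0.13 rad its centre is 17 mm above the block's top, so pinch it with the fingertips (about 10 mm past it)
- lid_press (a point): point on the lid's top face over the catch, at (-127, 0, 8) mm in lid_hinge's frame: where to press down
- large_cup: loose round grey plastic cup, the wider and lower of the two: 60 mm high, outside 68 mm across at the rim and 58 mm at the foot, wall 4 mm, floor 5 mm thick. Origin: centre of its underside, z up. About 70 g
- small_cup: loose round grey plastic cup, the narrower and taller of the two: 82 mm high, outside 52 mm across at the rim and 40 mm at the foot, wall 4 mm. Origin: centre of its underside, z up. Nested in the large cup it stands on its floor and its rim is 27 mm above the large cup's rim. About 70 g
- battery: loose black battery block, 65 x 75 x 150 mm high, a bystander; origin at the centre of its underside
- mug: loose white mug, 80 mm across, 90 mm high, a bystander; origin at the centre of its underside, handle towards its +y
- screwdriver: loose black-handled screwdriver, 160 mm long, lying on the desk along its x, a bystander

How it is judged (in metres and radians):
On the way, in this order (a step that is already met when the one before it is completed fails the run):
1. the large cup stands in the case and the small cup stands nested in it (horizontal distance between large_cup and case below 0.07 m and z of large_cup in the frame of case below 0.012 m and horizontal distance between small_cup and large_cup below 0.012 m and z of small_cup in the frame of large_cup below 0.012 m and angle between each of large_cup, small_cup's own z axis and vertical below 0.15 rad), for 0.2 s.
2. the lid is shut (value of joint lid below 0.025 rad), for 0.2 s.
At the end, for the whole second after the job is handed in: The lid is shut to within 0.025 rad; the large cup stands on the case's floor (origin within 70 mm sideways and 12 mm in height of the case's), the small one in it (origins within 12 mm sideways, under 12 mm in height); both tilt under 0.15 rad and are at rest (all of step 1 and value of joint lid below 0.025 rad and linear speed of each of large_cup, small_cup below 0.02 m/s); the robot touches nothing.
It fails at once if the lid was let fall or slammed (closing faster than 3 rad/s while still above its catch) (velocity of joint lid below -3 rad/s and value of joint lid above 0.15 rad).
It fails at once if the battery was moved by more than 30 mm (distance of battery from where it was at the start of the episode above 0.03 m).
It fails at once if the mug was moved by more than 30 mm (distance of mug from where it was at the start of the episode above 0.03 m).
It fails at once if the screwdriver was moved by more than 30 mm (distance of screwdriver from where it was at the start of the episode above 0.03 m).
It also fails if it takes over 72 s, if anything falls off the work surface, if the arm or the gripper's body presses on something with over 40 N, if the wrist force passes 120 N, or if a joint passes its speed limit or range.

ROBOT

A 6-joint arm with a two-finger parallel gripper is mounted at the origin on the work surface. World frame = base frame: x ahead of the robot, y to its left, z up, the work surface at z = 0. Lengths are in mm, angles in rad, forces in N, time in s.
With the tool pointing down it reaches from about 350 to 875 mm from the base axis. Payload 4.2 kg.
Tool frame: the origin (TCP) lies at the very end of the fingers, on their centre line; the grasp point (between the pads) lies 19 mm behind it; z points along the fingers, y is the line along which they close (so a half turn about z gives the same grasp; the last joint's range is limited). The gripper opens to 85 mm and grips with 20 to 120 N. Pads are 22 mm wide; open, the fingers measure 114 mm over their backs; the gripper's body (76 mm by 85 mm) begins 54 mm behind the grasp point. The pads swing forward as they close: fully open they stand 13 mm farther back than shut.
Start: joints at [-1.033, 0.385, 0.008, 0, -1.194, -0.259], TCP at [172.018, -600.84, 231.312] pointing down, gripper open.
Joint ranges: [-3.14, 3.14], [-1.21, 2.06], [-1.07, 1.41], [-3.16, 2.05], [-2.99, -0.16], [-3.1, 3.1]. Speed limits (rad/s): [2.79, 2.79, 3.14, 3.14, 3.14, 3.14].

INTERFACE

Orientations are given as a unit quaternion [x, y, z, w].
In Python, from bench import read_state, get_image, get_calibration, job_done gives the robot as it stands.
- The arm moves only by the shell command python3 -m creep 'ROWS'. ROWS is a JSON object of lists of equal length, an entry for each row: "translation": the shift along the world's x, y, z in cm, a list of three; "delta_rot": the turn, a rotation vector about the world's x, y, z in degrees, a list of three; "hand": the finger opening in cm, from 0 to 8.54. A call has 1 to 8 rows; each row is the pose to reach, as a shift and turn from the pose commanded when the call began; what a row does not reach only later rows make up. A row lasts 1/8 s, in which the tool goes at most 62.5 mm and 10.7 degrees, less where a joint would pass 70% of its speed; a pose out of reach is approached as far as the arm can. A call with a gripper value outside its range is refused whole. The fingers move at their own pace and stop on an object; the grip force is fixed at half the most. Time passes only in rows, so rows that repeat a pose let the fingers close. It gives the time, the measured TCP pose, the force, the opening and the grip force at its end, in the units of the state.
- read_state(): the state, without advancing time (a new reading comes with each control period).
- get_image(name): name is "scene" or "side" or "wrist"; returns (picture, depth): 420x560x3 uint8, red, green, blue; 420x560 float32, mm along the optical axis (not along the pixel's ray), 0 where there is no reading.
- get_calibration(name): a dict with "intrinsics" (3x3 intrinsics, pixels), "xyz" and "attitude" of the camera in the world. Camera axes: x right, y down, z forward; pixel columns grow to the right and rows downward; lengths in mm; the calibration is good to about 2 mm. A picture is of the moment at which its call begins: read the wrist's pose just before it. get_calibration takes no time and is no camera call; for the wrist camera it gives the pose at the moment of the call.
- job_done(): hands the job in; it is judged then, once.
The state is a dict: "clock": time; "joints": joint angles; "joint_vel": joint speeds; "joint_efforts": joint torques, N m; "position": TCP position; "ee_rot": TCP orientation; "contact_force": force on the tool from outside, world axes, zero at the start; "wrist_torque": the same for the moment, N m; "gripper_width": finger opening in mm; "grasp_force": force on a finger pad.
Only numpy, scipy, OpenCV 4.12 (cv2) and the standard library are available. Lean on these libraries where they do the work, as an engineer would, in place of code of your own. Each camera call takes 0.05 s, during which the arm holds its last target. There are 200 camera calls.

## Working session

There is one attempt and no reset: what is moved stays moved. The work goes in short steps, Python scripts to look and compute and a shell command to move; the robot and the scene stay as the last step left them, time stands still between calls to the robot, and variables do not carry over. Pictures are saved under pics/ and viewed, at most 10 in all, crops included, and the job is handed in when it is done.

```bash
ls; mkdir -p pics; cat > h.py <<'E'
import numpy as np, cv2
from scipy.spatial.transform import Rotation as R
from bench import *
def cal(n):
    c=get_calibration(n);K=np.array(c["intrinsics"]);a=np.array(c["attitude"])
    r=R.from_quat(a).as_matrix() if a.size==4 else a.reshape(3,3)
    return K,np.array(c["xyz"]),r
def cloud(n):
    K,t,r=cal(n);p,d=get_image(n)
    v,u=np.mgrid[:d.shape[0],:d.shape[1]]
    c=np.stack([(u-K[0,2])/K[0,0]*d,(v-K[1,2])/K[1,1]*d,d],-1)
    return p,d,c@r.T+t
def save(n,p): cv2.imwrite("pics/"+n+".png",p[:,:,::-1])
E
python3 - <<'E'
from h import *
for n in("scene","side"):
    p,d,w=cloud(n);save(n,p);np.savez(n,p=p,d=d,w=w);print(n,cal(n))
s=read_state();print(s)
E
```

```text
pics
scene (array([[513.09187082,   0.        , 274.20892627],
       [  0.        , 513.09187082, 216.99228494],
       [  0.        ,   0.        ,   1.        ]]), array([1353.5137972 ,  588.22945837,  917.72788094]), array([[-0.58555107,  0.50889295, -0.63099755],
       [ 0.81060972,  0.37379001, -0.45076924],
       [ 0.0064673 , -0.77544116, -0.63138671]]))
side (array([[454.16794704,   0.        , 277.91237037],
       [  0.        , 454.16794704, 213.03957019],
       [  0.        ,   0.        ,   1.        ]]), array([197.0746882 , 824.52955705, 912.90804753]), array([[-0.92333363, -0.27325897,  0.26978611],
       [-0.38356052,  0.62275334, -0.68195278],
       [ 0.01833951, -0.73314924, -0.67982046]]))
{'clock': 0.1, 'joints': array([-1.03340275e+00,  3.85449706e-01,  6.77396841e-03, -4.16607157e-04,
       -1.19400165e+00, -2.58608598e-01]), 'joint_vel': array([ 1.45171322e-03, -1.77331400e-03,  3.50255000e-03,  1.24096908e-03,
       -6.11745900e-05,  5.36266178e-04]), 'joint_efforts': array([-1.36653267e-03, -3.93318987e+01,  1.88929135e+01,  4.19800624e+00,
       -2.58291009e-03,  4.70780407e-06]), 'position': array([ 171.86794619, -600.36703334,  230.35627736]), 'ee_rot': array([-1.38865379e-01,  9.90310802e-01,  9.42059626e-04, -1.86043043e-04]), 'contact_force': array([ 0.44727807,  0.03762681, -0.17779921]), 'wrist_torque': array([0.03431588, 0.00523359, 0.01460787]), 'grasp_force': 0.0, 'gripper_width': 85.27600679295816}
```

View pics/scene.png

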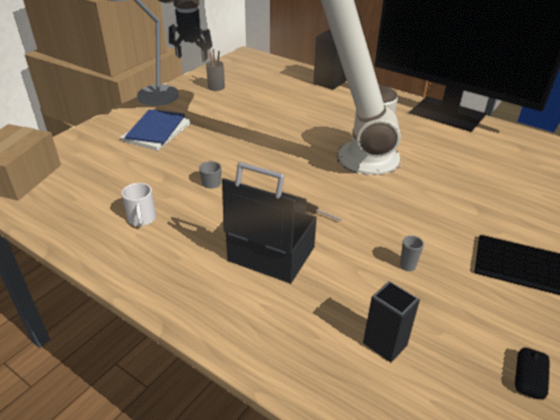

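View pics/side.png

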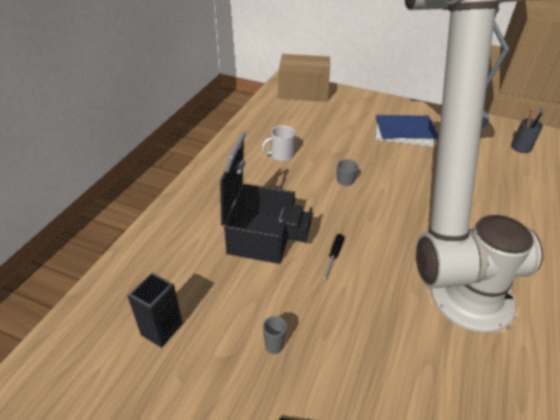

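The scene view has the large cup at about (210,174), the small cup at (411,253), the case at (270,235), the mug at (138,205) and the battery at (390,320). In the side view the large cup is at (346,172), the small cup at (275,335), the case at (260,220) and the groove block at (297,222). The lid is open in both.

```bash
python3 - <<'E'
from h import *
def rep(n,box,zlo,zhi,name):
    D=np.load(n+".npz");w=D["w"];d=D["d"];x0,y0,x1,y1=box
    m=np.zeros(d.shape,bool);m[y0:y1,x0:x1]=1
    m&=(d>0)&(w[...,2]>zlo)&(w[...,2]<zhi)
    q=w[m]; 
    if len(q)<5: print(n,name,len(q));return
    (c,s,a)=cv2.minAreaRect(q[:,:2].astype(np.float32))
    print(n,name,len(q),"rect",np.round(c,1),np.round(s,1),round(a,1),"min",q.min(0).round(),"max",q.max(0).round())
for n,b in(("scene",(193,155,228,195)),("side",(330,155,362,190))):
    rep(n,b,15,120,"large");rep(n,b,53,70,"large rim")
for n,b in(("scene",(395,230,430,275)),("side",(258,312,292,358))):
    rep(n,b,15,120,"small");rep(n,b,74,95,"small rim")
for n,b in(("scene",(215,150,325,285)),("side",(215,130,315,262))):
    rep(n,b,20,100,"case low");rep(n,b,98,112,"case rim");rep(n,b,150,340,"lid");
for n,b in(("scene",(230,160,288,195)),("side",(285,200,315,240))):
    rep(n,b,250,340,"bar");rep(n,b,90,112,"block")
rep("scene",(360,280,420,360),130,170,"batt");rep("side",(130,270,185,345),130,170,"batt")
rep("scene",(120,180,158,230),40,100,"mug");rep("side",(260,125,300,162),40,100,"mug")
E
```

```text
scene large 479 rect [ 419.4 -316.9] [71.6 65.8] 40.9 min [ 384. -351.   15.] max [ 456. -281.   69.]
scene large rim 170 rect [ 419.2 -317.1] [70.9 65.8] 40.9 min [ 384. -351.   53.] max [ 456. -281.   69.]
side large 434 rect [ 422.1 -316.7] [65.1 71.6] 15.0 min [ 388. -352.   15.] max [ 455. -280.   65.]
side large rim 124 rect [ 421.9 -316.3] [65.1 68.9] 15.7 min [ 388. -352.   53.] max [ 455. -283.   65.]
scene small 595 rect [398.7 322. ] [53.5 49.3] 16.2 min [371. 296.  15.] max [425. 347.  89.]
scene small rim 196 rect [398.7 322. ] [53.5 49.3] 16.2 min [371. 296.  74.] max [425. 347.  89.]
side small 691 rect [399.1 321.3] [50.7 50. ] 70.8 min [374. 295.  15.] max [425. 347.  86.]
side small rim 200 rect [398.9 321. ] [50.4 49.9] 72.2 min [374. 295.  74.] max [425. 347.  86.]
scene case low 2600 rect [ 510.  -103.1] [301.4 417.9] 6.6 min [ 344. -328.   20.] max [656. 119. 100.]
scene case rim 535 rect [544.3  23.6] [222.4 175.5] 4.8 min [432. -55.  98.] max [660. 118. 112.]
scene lid 3422 rect [632.6  29.2] [ 32.  181.8] 9.8 min [609. -60. 150.] max [661. 120. 306.]
side cas
[... 268 characters left out ...]
x [653. 121. 304.]
scene bar 652 rect [631.1  21.2] [ 24.9 128.3] 10.7 min [609. -42. 250.] max [651.  85. 306.]
scene block 19 rect [444.6 -28.2] [11.7 15.4] 25.3 min [437. -37. 102.] max [449. -19. 110.]
side bar 0
side block 452 rect [473.3 -12.1] [ 70.1 110.3] 9.4 min [431. -63.  90.] max [509.  43. 110.]
scene batt 1268 rect [651.7 384.4] [75.7 68.9] 82.2 min [615. 343. 130.] max [690. 425. 160.]
side batt 1149 rect [651.2 383.9] [76.9 65.9] 82.6 min [615. 342. 130.] max [685. 425. 159.]
scene mug 906 rect [ 662.3 -354.7] [112.9  80.1] 78.4 min [ 619. -409.   40.] max [ 712. -306.   97.]
side mug 601 rect [ 661.5 -354.6] [110.7  80.9] 80.4 min [ 620. -411.   40.] max [ 709. -306.   96.]
```

```bash
python3 - <<'E'
from h import *
def pts(n,box,zlo,zhi):
    D=np.load(n+".npz");w=D["w"];d=D["d"];x0,y0,x1,y1=box
    m=np.zeros(d.shape,bool);m[y0:y1,x0:x1]=1
    m&=(d>0)&(w[...,2]>zlo)&(w[...,2]<zhi);return w[m]
# lid plane
for n,b in(("scene",(222,180,310,240)),("side",(218,150,247,215))):
    q=pts(n,b,135,240)
    for _ in range(4):
        c=np.median(q,0);u,s,vt=np.linalg.svd(q-q.mean(0),full_matrices=False);nn=vt[2]*np.sign(vt[2][0]);c=q.mean(0)
        r=(q-c)@nn;q=q[abs(r)<max(3,1.5*r.std())]
    print(n,"lid n",nn.round(3),"yaw",np.degrees(np.arctan2(nn[1],nn[0])).round(2),"tilt",np.degrees(np.arcsin(nn[2])).round(2),"c",c.round(1),len(q),r.std().round(2))
yaw=np.radians(9.5)
for n in("scene","side"):
  b=(215,150,325,285) if n=="scene" else (215,130,315,262)
  for zl,zh,name in((98,110,"rim"),(260,330,"bar"),(150,310,"lid"),(30,90,"walls")):
    q=pts(n,b,zl,zh); 
    for yd in(9.0,):
        a=np.radians(yd);e=np.array([np.cos(a),np.sin(a)]);f=np.array([-e[1],e[0]])
        X=q[:,:2]@e;Y=q[:,:2]@f;k=(X>400)&(X<680)&(Y>-200)&(Y<120);X=X[k];Y=Y[k]
        if len(X):print(n,name,len(X),"X",np.percentile(X,[0.5,2,50,98,99.5]).round(1),"Y",np.percentile(Y,[0.5,2,50,98,99.5]).round(1),"z",q[k,2].max() if len(k)==len(q) else 0)
# rasterised top view of rim heights from both
img=np.zeros((300,300,3),np.uint8)
for n,ch in(("scene",0),("side",1)):
    q=pts(n,(215,130,325,285),96,111);i=(q[:,0]-400).astype(int);j=(q[:,1]+150).astype(int)
    k=(i>=0)&(i<300)&(j>=0)&(j<300);img[i[k],j[k],ch]=255
save("top",cv2.resize(img,(600,600),interpolation=0))
E
```

```text
scene lid n [0.984 0.168 0.06 ] yaw 9.68 tilt 3.44 c [642.5  31.8 190. ] 2418 1.36
side lid n [0.984 0.165 0.061] yaw 9.51 tilt 3.5 c [632.8  49.8 188.5] 573 0.75
scene rim 460 X [429.9 431.  494.4 645.6 646.5] Y [-152.9 -134.2  -28.6   19.2   19.7] z 109.98599171928981
scene bar 456 X [614.2 614.8 622.9 636.  637.6] Y [-125.5 -123.7  -65.9  -14.2   -8.5] z 306.4521011712369
scene lid 3422 X [615.6 618.9 637.8 643.6 644.4] Y [-158.6 -155.8  -65.1   17.9   19.3] z 306.4521011712369
scene walls 1817 X [436.1 486.9 633.9 638.4 639.2] Y [-158.3 -153.5  -31.6   20.4   21.5] z 89.95657964578425
side rim 1021 X [430.8 432.6 501.2 636.5 638.7] Y [-162.3 -160.1  -64.1   19.1   20. ] z 109.98357064253798
side bar 224 X [611.9 612.3 618.4 631.2 633.8] Y [-123.6 -121.8  -45.4  -14.5  -13.8] z 303.6471654084195
side lid 1025 X [606.7 608.7 630.5 636.8 638.9] Y [-158.1 -150.   -46.4   19.4   20.9] z 303.6471654084195
side walls 2316 X [430.6 433.3 553.6 633.  634.1] Y [-160.7 -159.3  -36.7   20.5   21.7] z 89.98270979385916
```

View pics/top.png

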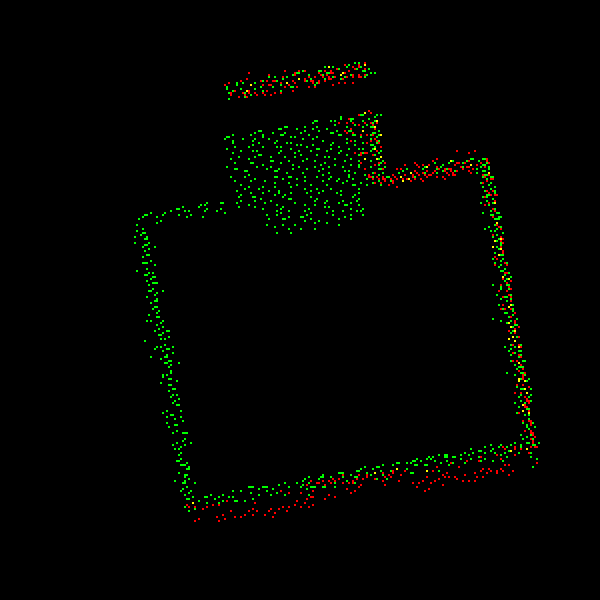

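```bash
python3 -m creep '{"translation":[[4,4,0],[8,9,-2],[12,14,-4],[16,19,-6],[20,24,-8],[23,27,-10],[24.85,28.4,-11],[24.85,28.4,-12]],"delta_rot":[[0,0,-1],[0,0,-2],[0,0,-3],[0,0,-4],[0,0,-5],[0,0,-6],[0,0,-6.4],[0,0,-6.4]],"hand":[8.5,8.5,8.5,8.5,8.5,8.5,8.5,8.5]}'
```

```text
clock: 1.1
position: [421.6, -315.6, 110.5]
ee_rot: [-0.085, 0.996, 0.0, -0.0]
contact_force: [0.4, 0.0, 0.8]
gripper_width: 85.0
grasp_force: 0.0
```

```bash
python3 -m creep '{"translation":[[0,0,-3],[0,0,-6],[0,0,-8.5],[0,0,-8.5],[0,0,-8.5],[0,0,-8.5],[0,0,-8.5],[0,0,-8.5]],"delta_rot":[[0,0,0],[0,0,0],[0,0,0],[0,0,0],[0,0,0],[0,0,0],[0,0,0],[0,0,0]],"hand":[8.5,8.5,8.5,8.5,5,5,5,5]}'
```

```text
clock: 2.1
position: [421.4, -317.6, 28.0]
ee_rot: [-0.084, 0.996, -0.001, 0.001]
contact_force: [-1.9, -0.9, 6.2]
gripper_width: 65.2
grasp_force: 66.6
```

```bash
python3 -m creep '{"translation":[[0,0,2],[0,0,5],[0,0,9],[0,2,13],[1,5,14],[2.5,9,14],[4,13,14],[6,17,14]],"delta_rot":[[0,0,0],[0,0,0],[0,0,0],[0,0,0],[0,0,0],[0,0,0],[0,0,0],[0,0,0]],"hand":[5,5,5,5,5,5,5,5]}' && python3 -m creep '{"translation":[[1.5,4,0],[3,8,0],[4.5,12,0],[6,15,0],[6.68,16.3,0],[6.68,16.3,0],[6.68,16.3,-0.1],[6.68,16.3,-0.1]],"delta_rot":[[0,0,0],[0,0,0],[0,0,0],[0,0,0],[0,0,0],[0,0,0],[0,0,0],[0,0,0]],"hand":[5,5,5,5,5,5,5,5]}'
python3 - <<'E'
from h import *
print(read_state()["position"])
a,_=get_image("scene");b,_=get_image("side")
save("v1",np.hstack([a[130:300,180:400],b[110:280,180:400]]).repeat(1,0))
E
```

```text
clock: 3.1
position: [480.5, -145.5, 166.8]
ee_rot: [-0.083, 0.997, 0.0, 0.0]
contact_force: [0.0, -0.8, -0.7]
gripper_width: 64.9
grasp_force: 66.6
clock: 4.1
position: [546.7, 15.2, 165.3]
ee_rot: [-0.083, 0.997, -0.0, -0.0]
contact_force: [0.3, -0.2, -1.3]
gripper_width: 65.2
grasp_force: 66.6
[546.73412166  15.15298673 165.25296016]
```

View pics/v1.png

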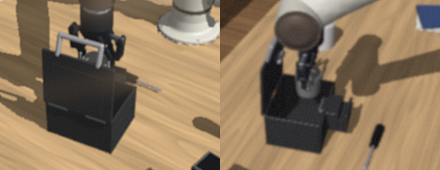

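The cup hangs over the case, with the wrist close to the raised lid. I'll check from the depth data whether the wrist clears the bar on the way down.

```bash
cat >> h.py <<'E'
O=np.array([567.,19.,0]);A=R.from_euler('z',9.55,degrees=True).as_matrix()
def case(w): return (w-O)@A
E
python3 - <<'E'
from h import *
for n in("scene","side"):
    p,d,w=cloud(n);c=case(w)
    for zl in range(200,480,20):
        m=(d>0)&(abs(c[...,0]+20)<120)&(abs(c[...,1])<150)&(c[...,2]>zl)&(c[...,2]<zl+20)
        q=c[m]
        if len(q):print(n,zl,"->",zl-132,len(q),np.percentile(q[:,0],[1,99]).round(),np.percentile(q[:,1],[1,99]).round())
E
```

```text
scene 200 -> 68 668 [-39.  79.] [-87.  88.]
scene 220 -> 88 781 [-31.  78.] [-88.  88.]
scene 240 -> 108 819 [-33.  76.] [-88.  88.]
scene 260 -> 128 549 [-30.  73.] [-65.  70.]
scene 280 -> 148 316 [-28.  67.] [-58.  64.]
scene 300 -> 168 419 [-30.  61.] [-50.  51.]
scene 320 -> 188 267 [-28.  19.] [-29.  39.]
scene 340 -> 208 239 [-35.  19.] [-32.  41.]
scene 360 -> 228 304 [-30.  22.] [-28.  42.]
scene 380 -> 248 306 [-28.  21.] [-29.  42.]
scene 400 -> 268 284 [-26.  23.] [-29.  43.]
scene 420 -> 288 436 [-18.  26.] [-36. 147.]
scene 440 -> 308 662 [-8. 23.] [-30. 148.]
scene 460 -> 328 838 [-4. 23.] [-31. 149.]
side 200 -> 68 163 [-48.  74.] [-80.  89.]
side 220 -> 88 324 [-35.  72.] [-55.  88.]
side 240 -> 108 253 [-37.  73.] [-34.  89.]
side 260 -> 128 249 [-39.  69.] [-10.  70.]
side 280 -> 148 125 [-54.  64.] [10. 56.]
side 300 -> 168 88 [-57.  59.] [-4. 53.]
side 320 -> 188 22 [-57. -53.] [-1. 15.]
side 460 -> 328 30 [-61.  15.] [ -2. 141.]
```

```bash
python3 -m creep '{"translation":[[0,0,-2],[0,0,-4.5],[0,0,-7],[0,0,-9.5],[0,0,-11],[0,0,-12],[0,0,-12.8],[0,0,-13.2]],"delta_rot":[[0,0,0],[0,0,0],[0,0,0],[0,0,0],[0,0,0],[0,0,0],[0,0,0],[0,0,0]],"hand":[5,5,5,5,5,5,5,5]}'; python3 -m creep '{"translation":[[0,0,0],[0,0,0]],"delta_rot":[[0,0,0],[0,0,0]],"hand":[5,5]}'
```

```text
clock: 5.3
position: [547.3, 16.1, 33.9]
ee_rot: [-0.084, 0.996, -0.0, -0.0]
contact_force: [-8.1, 1.7, 22.4]
gripper_width: 65.0
grasp_force: 68.4
clock: 5.55
position: [547.6, 16.3, 34.1]
ee_rot: [-0.084, 0.996, 0.0, 0.001]
contact_force: [-1.2, -0.7, 3.9]
gripper_width: 65.0
grasp_force: 66.9
```

```bash
python3 -m creep '{"translation":[[0,0,0],[0,0,0],[0,0,0],[0,0,2],[0,0,6],[0,0,10],[0,0,14],[0,0,18]],"delta_rot":[[0,0,0],[0,0,0],[0,0,0],[0,0,0],[0,0,0],[0,0,0],[0,0,0],[0,0,0]],"hand":[8.4,8.4,8.4,8.4,8.4,8.4,8.4,8.4]}'
```

```text
clock: 6.55
position: [547.1, 16.1, 214.6]
ee_rot: [-0.083, 0.997, 0.0, -0.0]
contact_force: [0.9, 0.2, 1.0]
gripper_width: 83.8
grasp_force: 0.0
```

```bash
python3 -m creep '{"translation":[[-2,3,0],[-4,7,0],[-6,11,0],[-8,15,0],[-10,20,-2],[-12,25,-4],[-14,29,-6],[-14.85,30.6,-8]],"delta_rot":[[0,0,0],[0,0,0],[0,0,0],[0,0,0],[0,0,0],[0,0,0],[0,0,0],[0,0,0]],"hand":[8.4,8.4,8.4,8.4,8.4,8.4,8.4,8.4]}';python3 -m creep '{"translation":[[0,0,0],[0,0,-3],[0,0,-6],[0,0,-7.7],[0,0,-7.7],[0,0,-7.7],[0,0,-7.7],[0,0,-7.7]],"delta_rot":[[0,0,0],[0,0,0],[0,0,0],[0,0,0],[0,0,0],[0,0,0],[0,0,0],[0,0,0]],"hand":[8.4,8.4,8.4,8.4,8.4,3.5,3.5,3.5]}'; python3 -m creep '{"translation":[[0,0,0],[0,0,0],[0,0,0]],"delta_rot":[[0,0,0],[0,0,0],[0,0,0]],"hand":[3.5,3.5,3.5]}'
```

```text
clock: 7.55
position: [397.8, 324.3, 132.7]
ee_rot: [-0.085, 0.996, 0.0, 0.0]
contact_force: [0.4, 0.1, -0.1]
gripper_width: 84.0
grasp_force: 0.0
clock: 8.55
position: [399.6, 322.6, 58.1]
ee_rot: [-0.084, 0.996, 0.001, 0.001]
contact_force: [0.1, -0.4, 5.7]
gripper_width: 49.1
grasp_force: 61.2
clock: 8.93
position: [399.6, 322.6, 58.1]
ee_rot: [-0.084, 0.996, 0.001, 0.001]
contact_force: [-0.5, -1.4, 6.2]
gripper_width: 49.1
grasp_force: 61.2
```

```bash
python3 - <<'E'
from h import *
# large cup in case: rim ring
for n in("scene","side"):
    p,d,w=cloud(n);c=case(w)
    m=(d>0)&(abs(c[...,0]+18)<48)&(abs(c[...,1])<48)&(c[...,2]>55)&(c[...,2]<76)
    q=c[m]
    print(n,len(q))
    if len(q)>20:
        print(cv2.minEnclosingCircle(q[:,:2].astype(np.float32)),np.percentile(q,[1,50,99],axis=0).round(1).tolist())
    if n=="side":save("v2",cv2.resize(p[170:270,210:330],None,fx=4,fy=4))
E
```

```text
scene 0
side 0
```

View pics/v2.png

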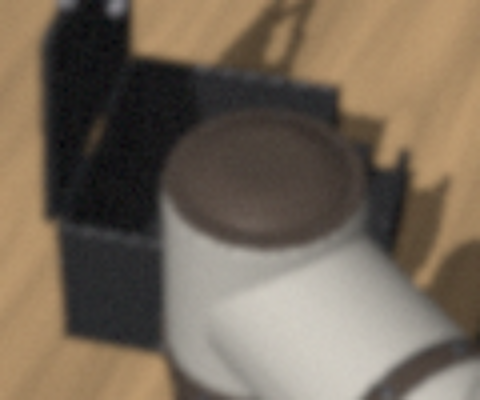

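```bash
python3 -m creep '{"translation":[[0,0,3],[0,0,8],[0,0,13],[0,-3,17],[1,-7,17],[2,-12,17],[3,-17,17],[4,-22,17]],"delta_rot":[[0,0,0],[0,0,0],[0,0,0],[0,0,0],[0,0,0],[0,0,0],[0,0,0],[0,0,0]],"hand":[3.5,3.5,3.5,3.5,3.5,3.5,3.5,3.5]}' && python3 -m creep '{"translation":[[0.5,-4,0],[1,-7,0],[1.1,-9,0],[1.1,-9,0],[1.1,-9,0]],"delta_rot":[[0,0,0],[0,0,0],[0,0,0],[0,0,0],[0,0,0]],"hand":[3.5,3.5,3.5,3.5,3.5]}'; python3 - <<'E'
from h import *
print(read_state()["position"],cal("wrist")[1:])
p,d,w=cloud("wrist");np.savez("w",p=p,d=d,w=w);save("w1",p)
p,d,w=cloud("side");np.savez("s2",p=p,d=d,w=w)
E
```

```text
clock: 10.02
position: [438.7, 100.6, 227.1]
ee_rot: [-0.084, 0.996, 0.0, 0.001]
contact_force: [0.8, 0.6, -0.9]
gripper_width: 49.2
grasp_force: 62.3
clock: 10.65
position: [449.8, 12.5, 226.7]
ee_rot: [-0.083, 0.997, 0.0, 0.0]
contact_force: [0.1, 0.8, -0.6]
gripper_width: 49.1
grasp_force: 62.4
[449.77581543  12.45728181 226.66186677] (array([376.80473193,  -0.39498848, 368.46407292]), array([[-1.66050480e-01,  9.43175226e-01,  2.87832817e-01],
       [ 9.86117155e-01,  1.58950258e-01,  4.80392779e-02],
       [-4.41643820e-04,  2.91813824e-01, -9.56475037e-01]]))
```

View pics/w1.png

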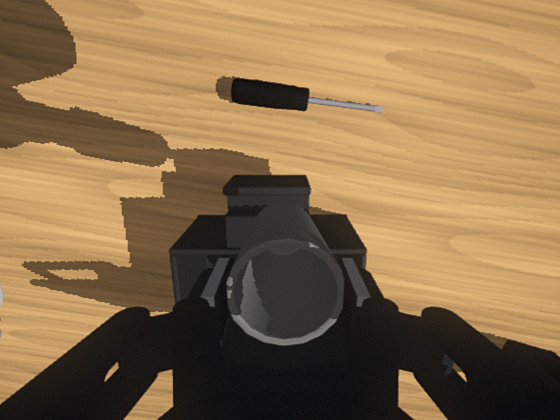

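The wrist view shows the held cup's rim at about (286,292), nearly centred between the fingers. It hides the inside of the case behind it. The screwdriver at (300,97) is undisturbed. I'll measure the large cup in the side view.

```bash
python3 - <<'E'
from h import *
D=np.load("s2.npz");p,d,w=D["p"],D["d"],D["w"];c=case(w)
m=(d>0)&(abs(c[...,0]+15)<46)&(abs(c[...,1])<50)&(c[...,2]>20)&(c[...,2]<80)
q=c[m];print(len(q),np.percentile(q,[1,50,99],axis=0).round(1).tolist())
q=q[q[:,2]>55];print(len(q),cv2.minEnclosingCircle(q[:,:2].astype(np.float32)) if len(q)>3 else q)
save("s2",cv2.resize(p[150:270,200:330],None,fx=4,fy=4))
D=np.load("w.npz");w=D["w"];d=D["d"]
m=(d>0)&(abs(w[...,0]-450)<40)&(abs(w[...,1]-12)<32)&(w[...,2]>240)&(w[...,2]<262)
q=w[m].astype(np.float32);print("held",len(q),cv2.minEnclosingCircle(q[:,:2]),np.percentile(q,[1,50,99],axis=0).round(1).tolist())
E
```

```text
426 [[-50.6, -30.9, 21.7], [-15.9, -17.1, 55.2], [11.4, 34.5, 69.4]]
216 ((-18.968923568725586, 1.2425299882888794), 35.17738723754883)Traceback (most recent call last):
  File "<stdin>", line 9, in <module>
cv2.error: OpenCV(4.12.0) /io/opencv/modules/imgproc/src/shapedescr.cpp:201: error: (-215:Assertion failed) count >= 0 && (depth == CV_32F || depth == CV_32S) in function 'minEnclosingCircle'
```

View pics/s2.png

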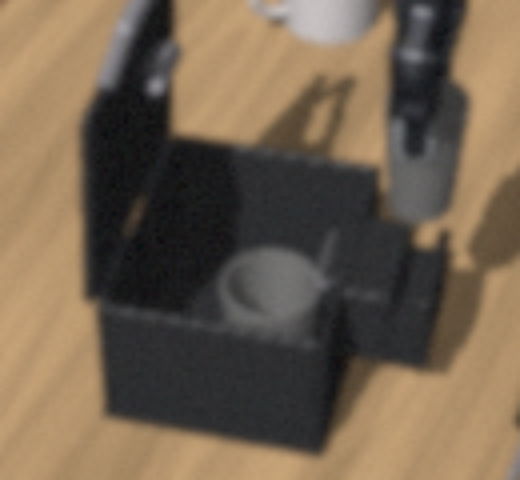

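The large cup stands upright in the case, its rim at about (270,280) in the crop, which puts it at (-19, 1) mm in the case frame.

```bash
python3 -m creep '{"translation":[[3,0.2,0],[6,0.3,0],[9,0.4,0],[9.8,0.45,0],[9.8,0.45,-2],[9.8,0.45,-5],[9.8,0.45,-7],[9.8,0.45,-8]],"delta_rot":[[0,0,0],[0,0,0],[0,0,0],[0,0,0],[0,0,0],[0,0,0],[0,0,0],[0,0,0]],"hand":[3.5,3.5,3.5,3.5,3.5,3.5,3.5,3.5]}' && python3 -m creep '{"translation":[[0,0,-1.5],[0,0,-3],[0,0,-4.5],[0,0,-6],[0,0,-7],[0,0,-7.6],[0,0,-7.8],[0,0,-7.8]],"delta_rot":[[0,0,0],[0,0,0],[0,0,0],[0,0,0],[0,0,0],[0,0,0],[0,0,0],[0,0,0]],"hand":[3.5,3.5,3.5,3.5,3.5,3.5,3.5,3.5]}'
```

```text
clock: 11.75
position: [546.7, 17.0, 145.3]
ee_rot: [-0.084, 0.996, -0.0, -0.001]
contact_force: [0.3, 0.5, 0.1]
gripper_width: 49.2
grasp_force: 62.3
clock: 12.75
position: [548.4, 16.6, 69.2]
ee_rot: [-0.084, 0.996, -0.0, 0.001]
contact_force: [-0.1, -1.5, 2.8]
gripper_width: 49.3
grasp_force: 62.7
```

```bash
python3 -m creep '{"translation":[[0,0,-0.1],[0,0,-0.1],[0,0,-0.1],[0,0,-0.1],[0,0,0],[0,0,3],[0,0,8],[0,0,13]],"delta_rot":[[0,0,0],[0,0,0],[0,0,0],[0,0,0],[0,0,0],[0,0,0],[0,0,0],[0,0,0]],"hand":[3.5,3.5,6.8,6.8,6.8,6.8,6.8,6.8]}'; python3 -m creep '{"translation":[[-3,0,2],[-7,0,6],[-11,0,8],[-13,0,10],[-13,0,12],[-13,0,13],[-13,0,14],[-13,0,14]],"delta_rot":[[0,0,0],[0,0,0],[0,0,0],[0,0,0],[0,0,0],[0,0,0],[0,0,0],[0,0,0]],"hand":[6.8,6.8,6.8,6.8,6.8,6.8,6.8,6.8]}'; python3 - <<'E'
from h import *
p,d,w=cloud("side");c=case(w);np.savez("s3",p=p,d=d,w=w)
def f(zl,zh,r,nm):
    m=(d>0)&(abs(c[...,0]+19)<r)&(abs(c[...,1])<r)&(c[...,2]>zl)&(c[...,2]<zh);q=c[m]
    print(nm,len(q),cv2.minEnclosingCircle(q[:,:2].astype(np.float32)),np.percentile(q[:,2],[2,50,98]).round(1))
f(84,102,34,"small rim");f(56,72,45,"large rim")
# lid now
m=(d>0)&(c[...,0]>20)&(c[...,0]<90)&(abs(c[...,1])<85)&(c[...,2]>135)&(c[...,2]<235);q=c[m]
a=np.polyfit(q[:,2],q[:,0],1);print("lid slope",a,"angle",np.pi/2+np.arctan(a[0]))
m=(d>0)&(c[...,0]>20)&(c[...,0]<90)&(abs(c[...,1])<45)&(c[...,2]>286)&(c[...,2]<315);q=c[m];print("bar",len(q),np.percentile(q,[2,50,98],axis=0).round(1).tolist())
save("s3",cv2.resize(p[120:270,200:330],None,fx=4,fy=4))
E
```

```text
clock: 13.75
position: [547.5, 16.6, 199.4]
ee_rot: [-0.083, 0.997, -0.0, -0.0]
contact_force: [1.6, 0.6, -0.8]
gripper_width: 68.4
grasp_force: 0.0
clock: 14.75
position: [418.2, 16.7, 338.4]
ee_rot: [-0.083, 0.997, 0.0, 0.0]
contact_force: [-0.3, -0.3, 0.2]
gripper_width: 68.2
grasp_force: 0.0
small rim 152 ((-19.458356857299805, -0.2759546935558319), 28.21771812438965) [84.3 91.7 96.8]
large rim 222 ((-18.3509521484375, 3.992400884628296), 34.71044921875) [57.2 65.1 71.5]
lid slope [-0.11337788 90.09425818] angle 1.457900544134741
bar 118 [[49.3, -43.0, 295.7], [53.3, 1.3, 300.6], [60.5, 42.7, 303.4]]
```

View pics/s3.png

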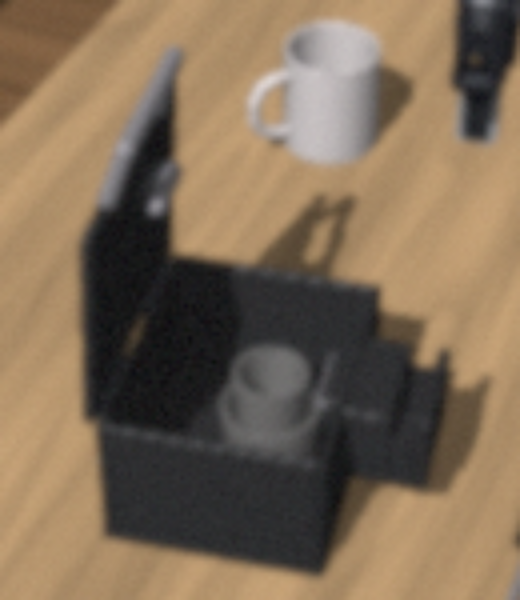

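The small cup is nested upright in the large one, at about (270,385) in the crop. Next I'll compute the bar waypoints.

```bash
python3 -m creep '{"translation":[[2,0,0],[4,0,0],[6,0,0],[9,0.4,0],[12,0.8,0],[15,1,0],[18,1.2,0],[20,1.2,0]],"delta_rot":[[0,0,10],[0,0,20],[0,0,30],[0,0,40],[0,0,50],[0,0,60],[0,0,70],[0,0,80]],"hand":[6,5,5,5,5,5,5,5]}';python3 -m creep '{"translation":[[0.4,0,0],[0.4,0,0],[0.4,0,0],[0.4,0,0]],"delta_rot":[[0,0,10],[0,0,10],[0,0,10],[0,0,10]],"hand":[5,5,5,5]}'
python3 - <<'E'
from h import *
s=read_state();print(s["position"],s["joints"].round(2),R.from_quat(s["ee_rot"]).as_matrix()[:,1].round(3))
p,d,w=cloud("scene");c=case(w)
m=(d>0)&(c[...,0]>20)&(c[...,0]<90)&(abs(c[...,1])<40)&(c[...,2]>288)&(c[...,2]<312);q=c[m];print("bar",len(q),np.percentile(q,[2,50,98],axis=0).round(1).tolist())
def bar(t): return np.array([75-190*np.cos(t)-8*np.sin(t),0,105+190*np.sin(t)-8*np.cos(t)])
b0=bar(1.51)
for t in [1.51,1.4,1.3,1.2,1.1,1.0,.9,.8,.7,.6,.5,.4,.3,.22,.17,.135]:
    print(t,(A@(bar(t)-b0)/10).round(2),(A@bar(t)+O).round(1))
E
```

```text
clock: 15.8
position: [618.9, 28.7, 336.1]
ee_rot: [-0.706, 0.708, 0.001, -0.001]
contact_force: [-0.1, 0.8, -0.3]
gripper_width: 50.2
grasp_force: 0.0
clock: 16.3
position: [621.5, 28.6, 338.4]
ee_rot: [0.763, -0.646, -0.0, -0.0]
contact_force: [0.3, 0.1, 0.2]
gripper_width: 49.8
grasp_force: 0.0
[621.51625872  28.64856617 338.3736046 ] [ 0.31  0.33  0.19 -0.   -1.43 -0.14] [-0.986 -0.165  0.   ]
bar 191 [[51.9, -36.8, 294.0], [58.1, 0.9, 301.2], [62.2, 38.8, 305.8]]
1.51 [0. 0. 0.] [621.7  28.2 294.2]
1.4 [-2.04 -0.34 -0.33] [601.3  24.8 290.9]
1.3 [-3.85 -0.65 -0.82] [583.2  21.7 285.9]
1.2 [-5.6  -0.94 -1.5 ] [565.7  18.8 279.2]
1.1 [-7.28 -1.22 -2.35] [548.9  16.  270.7]
1.0 [-8.86 -1.49 -3.36] [533.1  13.3 260.6]
0.9 [-10.34  -1.74  -4.53] [518.3  10.8 248.9]
0.8 [-11.69  -1.97  -5.84] [504.8   8.5 235.7]
0.7 [-12.91  -2.17  -7.29] [492.6   6.5 221.3]
0.6 [-13.98  -2.35  -8.85] [481.9   4.7 205.7]
0.5 [-14.9   -2.51 -10.51] [472.7   3.1 189.1]
0.4 [-15.64  -2.63 -12.25] [465.3   1.9 171.6]
0.3 [-16.21  -2.73 -14.07] [459.6   0.9 153.5]
0.22 [-16.53  -2.78 -15.55] [4.564e+02 4.000e-01 1.387e+02]
0.17 [-16.67  -2.81 -16.49] [4.550e+02 2.000e-01 1.293e+02]
0.135 [-16.75  -2.82 -17.15] [454.2   0.  122.6]
```

```bash
python3 -m creep '{"translation":[[0,0,-2],[0,0,-4],[0,0,-5.4],[0,0,-5.4],[0,0,-5.4],[0,0,-5.4],[0,0,-5.4],[0,0,-5.4]],"delta_rot":[[0,0,0],[0,0,0],[0,0,0],[0,0,0],[0,0,0],[0,0,0],[0,0,0],[0,0,0]],"hand":[5,5,5,5,0.8,0.8,0.8,0.8]}';python3 -m creep '{"translation":[[0,0,0],[0,0,0]],"delta_rot":[[0,0,0],[0,0,0]],"hand":[0.8,0.8]}'
```

```text
clock: 17.35
position: [622.2, 28.7, 285.5]
ee_rot: [0.764, -0.646, 0.001, -0.001]
contact_force: [-1.4, 0.9, 3.8]
gripper_width: 9.6
grasp_force: 58.7
clock: 17.6
position: [622.2, 28.7, 285.5]
ee_rot: [0.764, -0.646, 0.001, -0.001]
contact_force: [-1.4, 0.7, 5.6]
gripper_width: 9.2
grasp_force: 58.9
```

```bash
python3 -m creep '{"translation":[[-1,-0.17,-0.12],[-2.04,-0.34,-0.33],[-3,-0.5,-0.57],[-3.85,-0.65,-0.82],[-4.75,-0.8,-1.15],[-5.6,-0.94,-1.5],[-5.6,-0.94,-1.5],[-5.6,-0.94,-1.5]],"delta_rot":[[0,0,0],[0,0,0],[0,0,0],[0,0,0],[0,0,0],[0,0,0],[0,0,0],[0,0,0]],"hand":[0.8,0.8,0.8,0.8,0.8,0.8,0.8,0.8]}'
python3 - <<'E'
from h import *
p,d,w=cloud("scene");c=case(w)
m=(d>0)&(c[...,0]>-20)&(c[...,0]<95)&(abs(c[...,1])<85)&(c[...,2]>135)&(c[...,2]<220);q=c[m]
a=np.polyfit(q[:,2],q[:,0],1);print("lid",a,"angle",np.pi/2+np.arctan(a[0]))
save("s4",cv2.resize(p[130:290,190:350],None,fx=3,fy=3))
E
```

```text
clock: 18.6
position: [565.3, 18.9, 270.1]
ee_rot: [0.764, -0.646, 0.0, 0.0]
contact_force: [-3.0, 0.4, 6.4]
gripper_width: 9.7
grasp_force: 61.2
lid [ -0.38311017 123.66738348] angle 1.204934401481186
```

View pics/s4.png

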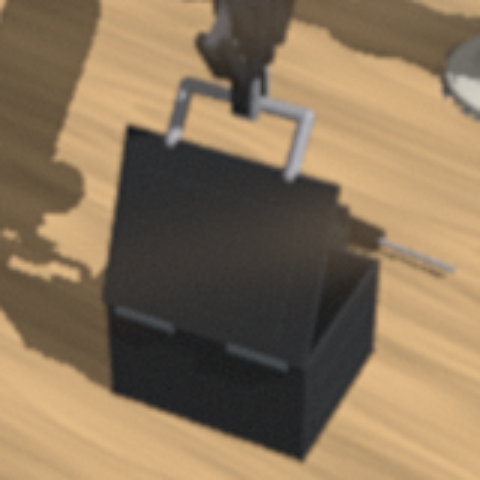

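The lid follows the grip: it measures 1.205 rad, and the fingers hold the bar at about (245,105). Continuing down.

```bash
python3 -m creep '{"translation":[[-1.68,-0.28,-0.85],[-3.26,-0.55,-1.86],[-4.74,-0.8,-3.03],[-6.09,-1.03,-4.34],[-7.31,-1.23,-5.79],[-8.38,-1.41,-7.35],[-9.3,-1.57,-9.01],[-10.04,-1.69,-10.75]],"delta_rot":[[0,0,0],[0,0,0],[0,0,0],[0,0,0],[0,0,0],[0,0,0],[0,0,0],[0,0,0]],"hand":[0.8,0.8,0.8,0.8,0.8,0.8,0.8,0.8]}';python3 -m creep '{"translation":[[-0.3,-0.05,-0.9],[-0.57,-0.1,-1.82],[-0.75,-0.13,-2.6],[-0.89,-0.15,-3.3],[-1.03,-0.18,-4.24],[-1.08,-0.19,-4.65],[-1.1,-0.19,-4.85],[-1.1,-0.19,-4.85]],"delta_rot":[[0,0,0],[0,0,0],[0,0,0],[0,0,0],[0,0,0],[0,0,0],[0,0,0],[0,0,0]],"hand":[0.8,0.8,0.8,0.8,0.8,0.8,0.8,0.8]}'
python3 - <<'E'
from h import *
p,d,w=cloud("scene");c=case(w)
m=(d>0)&(c[...,0]>-50)&(c[...,0]<65)&(abs(c[...,1])<80)&(c[...,2]>108)&(c[...,2]<160);q=c[m];q=q[abs(q[:,1])>45]
a=np.polyfit(q[:,0],q[:,2],1);print("lid",len(q),a,"angle",-np.arctan(a[0]))
E
```

```text
clock: 19.65
position: [465.2, 1.8, 160.9]
ee_rot: [0.764, -0.646, 0.0, -0.0]
contact_force: [3.6, -1.7, -0.4]
gripper_width: 9.4
grasp_force: 67.8
clock: 20.65
position: [453.4, -0.1, 112.4]
ee_rot: [0.764, -0.646, -0.001, 0.001]
contact_force: [1.5, -5.7, -1.7]
gripper_width: 9.3
grasp_force: 70.1
lid 1030 [ -0.1665769  129.29796251] angle 0.1650613381154808
```

```bash
python3 -m creep '{"translation":[[0,0,-0.1],[0,0,-0.2],[0,0,-0.25],[0,0,-0.25]],"delta_rot":[[0,0,0],[0,0,0],[0,0,0],[0,0,0]],"hand":[0.8,0.8,0.8,0.8]}'
```

```text
clock: 21.2
position: [453.1, -0.2, 110.1]
ee_rot: [0.763, -0.646, -0.001, 0.001]
contact_force: [-0.3, -4.9, -0.5]
gripper_width: 9.3
grasp_force: 70.4
```

```bash
python3 -m creep '{"translation":[[0,0,-0.1],[0,0,-0.2],[0,0,-0.2]],"delta_rot":[[0,0,0],[0,0,0],[0,0,0]],"hand":[0.8,0.8,0.8]}'
python3 - <<'E'
from h import *
p,d,w=cloud("scene");c=case(w)
m=(d>0)&(c[...,0]>-50)&(c[...,0]<65)&(abs(c[...,1])<80)&(c[...,2]>108)&(c[...,2]<160);q=c[m];q=q[abs(q[:,1])>45]
a=np.polyfit(q[:,0],q[:,2],1);print("lid",len(q),a,"angle",-np.arctan(a[0]))
E
```

```text
clock: 21.58
position: [452.9, -0.2, 108.1]
ee_rot: [0.763, -0.646, -0.001, 0.002]
contact_force: [-0.4, -5.1, 0.7]
gripper_width: 9.5
grasp_force: 70.4
lid 1003 [ -0.14283653 127.61911842] angle 0.1418768543650919
```

```bash
python3 -m creep '{"translation":[[0,0,0],[0,0,0],[0,0,0],[0,0,0],[0,0,1],[0,0,3],[0,0,5],[0,0,7]],"delta_rot":[[0,0,0],[0,0,0],[0,0,0],[0,0,0],[0,0,0],[0,0,0],[0,0,0],[0,0,0]],"hand":[2.8,2.8,2.8,2.8,2.8,2.8,2.8,2.8]}'
python3 - <<'E'
from h import *
p,d,w=cloud("scene");c=case(w)
m=(d>0)&(c[...,0]>-50)&(c[...,0]<65)&(abs(c[...,1])<80)&(c[...,2]>108)&(c[...,2]<160);q=c[m];q=q[abs(q[:,1])>45]
a=np.polyfit(q[:,0],q[:,2],1);print("lid",len(q),a,"angle",-np.arctan(a[0]))
print(A@np.array([-50,0,0])+O)
E
```

```text
clock: 22.62
position: [454.5, 0.5, 180.2]
ee_rot: [0.764, -0.646, 0.0, -0.0]
contact_force: [0.6, -0.2, -1.0]
gripper_width: 28.0
grasp_force: 0.0
lid 988 [ -0.14242027 127.37836441] angle 0.14146889121483108
[517.69294026  10.70458803   0.        ]
```

```bash
python3 -m creep '{"translation":[[2,0.3,0],[4,0.6,0],[6.3,1,0],[6.3,1,-1],[6.3,1,-2],[6.3,1,-3],[6.3,1,-3.5],[6.3,1,-3.5]],"delta_rot":[[0,0,0],[0,0,0],[0,0,0],[0,0,0],[0,0,0],[0,0,0],[0,0,0],[0,0,0]],"hand":[0,0,0,0,0,0,0,0]}';python3 -m creep '{"translation":[[0,0,-0.4],[0,0,-0.8],[0,0,-1.1],[0,0,-1.4],[0,0,-1.7],[0,0,-2],[0,0,-2.3],[0,0,-2.5]],"delta_rot":[[0,0,0],[0,0,0],[0,0,0],[0,0,0],[0,0,0],[0,0,0],[0,0,0],[0,0,0]],"hand":[0,0,0,0,0,0,0,0]}'
```

```text
clock: 23.68
position: [517.0, 10.4, 143.5]
ee_rot: [0.764, -0.646, -0.0, 0.0]
contact_force: [0.8, 0.6, -0.9]
gripper_width: -0.2
grasp_force: 0.0
clock: 24.68
position: [517.5, 10.5, 118.5]
ee_rot: [0.764, -0.646, -0.0, -0.0]
contact_force: [-0.4, 0.8, -1.0]
gripper_width: -0.2
grasp_force: 0.0
```

```bash
python3 -m creep '{"translation":[[0,0,-0.2],[0,0,-0.4],[0,0,-0.55],[0,0,-0.65],[0,0,-0.65]],"delta_rot":[[0,0,0],[0,0,0],[0,0,0],[0,0,0],[0,0,0]],"hand":[0,0,0,0,0]}'
```

```text
clock: 25.3
position: [517.4, 10.5, 113.0]
ee_rot: [0.764, -0.646, 0.0, -0.0]
contact_force: [-1.8, 0.4, 5.1]
gripper_width: 0.0
grasp_force: 2.5
```

Contact is now at z = 113, which is the lid-shut height. I'll retreat and verify.

```bash
python3 -m creep '{"translation":[[0,0,1],[0,0,4],[0,0,8],[0,0,12],[-3,0,16],[-5,0,18],[-5,0,18],[-5,0,18]],"delta_rot":[[0,0,0],[0,0,0],[0,0,0],[0,0,0],[0,0,0],[0,0,0],[0,0,0],[0,0,0]],"hand":[0,0,0,0,0,0,0,0]}'
python3 - <<'E'
from h import *
p,d,w=cloud("scene");c=case(w)
m=(d>0)&(c[...,0]>-60)&(c[...,0]<65)&(abs(c[...,1])<80)&(c[...,2]>104)&(c[...,2]<160);q=c[m]
a=np.polyfit(q[:,0],q[:,2],1);print("lid",len(q),a,"angle",-np.arctan(a[0]))
save("end",p)
E
```

```text
clock: 26.3
position: [467.4, 10.5, 291.7]
ee_rot: [0.764, -0.646, -0.0, 0.0]
contact_force: [-0.5, -0.4, 0.1]
gripper_width: -0.2
grasp_force: 0.0
lid 2125 [-2.22243788e-03  1.17355955e+02] angle 0.00222243422274876
```

View pics/end.png

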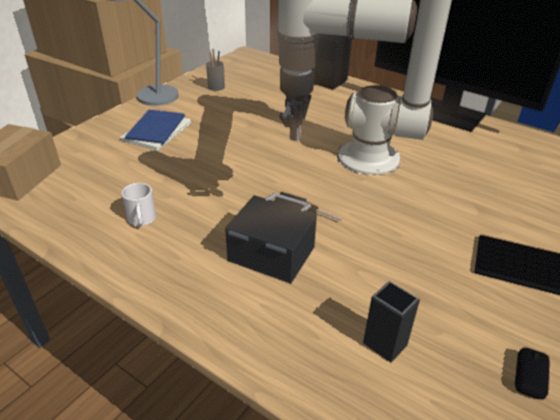

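The case at (270,237) is shut with the lid flat at about 0.002 rad. The mug, battery and screwdriver have not moved, and the arm is clear.

```bash
python3 -c "from bench import job_done;print(job_done())"
```

```text
the job is handed in; nothing more can be done
None
```

The job is handed in at about 26 s of the 72 s limit: the small cup is nested upright in the large one inside the case, the lid is snapped shut at about 0.002 rad, and the battery, mug and screwdriver look unmoved in the last picture.

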